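Close the tea box and free it from the ratchet clamp

ROBOT

A 6-joint arm with a two-finger parallel gripper is mounted at the origin on the work surface. World frame = base frame: x ahead of the robot, y to its left, z up, the work surface at z = 0. Lengths are in mm, angles in rad, forces in N, time in s.
With the tool pointing down it reaches from about 350 to 875 mm from the base axis. Payload 4.2 kg.
Tool frame: the origin (TCP) lies at the very end of the fingers, on their centre line; the grasp point (between the pads) lies 19 mm behind it; z points along the fingers, y is the line along which they close (so a half turn about z gives the same grasp; the last joint's range is limited). The gripper opens to 85 mm and grips with 20 to 120 N. Pads are 22 mm wide; open, the fingers measure 114 mm over their backs; the gripper's body (76 mm by 85 mm) begins 54 mm behind the grasp point. The pads swing forward as they close: fully open they stand 13 mm farther back than shut.
Start: joints at [-0.955, 0.385, 0.008, 0, -1.194, -0.259], TCP at [218.313, -585.61, 231.312] pointing down, gripper open.
Joint ranges: [-3.14, 3.14], [-1.21, 2.06], [-1.07, 1.41], [-3.16, 2.05], [-2.99, -0.16], [-3.1, 3.1]. Speed limits (rad/s): [2.79, 2.79, 3.14, 3.14, 3.14, 3.14].

INTERFACE

Orientations are given as a unit quaternion [x, y, z, w].
In Python, from bench import read_state, get_image, camera_model, job_done gives the robot as it stands.
- The arm moves only by the shell command python3 -m handwheel 'ROWS'. ROWS is JSON, a list of rows, each a list of 7 numbers: the shift along the tool's x, y, z in m, then the turn, a rotation vector about the tool's x, y, z in rad, then the gripper's target within -1 to 1 (fully open at 1, half-way at 0, shut at -1). In form: [[dx, dy, dz, wx, wy, wz, jaw], ...]. A call has 1 to 10 rows; each row is the pose to reach, as a shift and turn from the pose commanded when the call began, along the tool's axes at that moment; what a row does not reach only later rows make up. A row lasts 1/8 s, in which the tool goes at most 62.5 mm and 10.7 degrees, less where a joint would pass 70% of its speed; a pose out of reach is approached as far as the arm can. A call with a gripper value outside its range is refused whole. The fingers move at their own pace and stop on an object; the grip force is fixed at half the most. Time passes only in rows, so rows that repeat a pose let the fingers close. It gives the time, the measured TCP pose, the force, the opening and the grip force at its end, in the units of the state.
- read_state(): the state, without advancing time (a new reading comes with each control period).
- get_image(name): name is "scene" or "side" or "wrist"; returns (picture, depth): 420x560x3 uint8, blue, green, red; 420x560 float32, mm along the optical axis (not along the pixel's ray), 0 where there is no reading.
- camera_model(name): a dict with "K" (3x3 intrinsics, pixels), "rvec" (rotation vector, rad) and "tvec" (3), from world to camera coordinates, as OpenCV has them; the wrist camera has in their place "hand_eye" (4x4, takes a point from camera to tool coordinates, whose origin is the TCP and whose axes are the flange's). Camera axes: x right, y down, z forward; pixel columns grow to the right and rows downward; lengths in mm; the calibration is good to about 2 mm. A picture is of the moment at which its call begins: read the wrist's pose just before it. camera_model takes no time and is no camera call.
- job_done(): hands the job in; it is judged then, once.
The state is a dict: "clock": time; "joints": joint angles; "joint_vel": joint speeds; "joint_efforts": joint torques, N m; "position": TCP position; "ee_rot": TCP orientation; "contact_force": force on the tool from outside, world axes, zero at the start; "wrist_torque": the same for the moment, N m; "gripper_width": finger opening in mm; "grasp_force": force on a finger pad.
Only numpy, scipy, OpenCV 4.12 (cv2) and the standard library are available. Lean on these libraries where they do the work, as an engineer would, in place of code of your own. Each camera call takes 0.05 s, during which the arm holds its last target. There are 200 camera calls.

TASK

Slide the tea box's lid fully shut, over its little ridge, while the box is still held in the clamp. Then flip the red-knobbed ratchet pawl right over, draw the green jaw well back by its orange tab, and only then lift the box out and stand it upright inside the blue tray, lid still shut, without dropping it. Leave the pawl flipped and the jaw back, and do not shift or tip the oil bottle, tumbler, jar or can.

Things in the scene. Friction and masses are not known exactly. Their poses are not given: they have to be found in the camera images.
- clamp: white kitchen clamp board fixed to the counter, 8 mm thick. Origin: on the counter, under the centre of the bay where the box sits; z up. The bay spans x -80 to 80, y -54 to 38 mm; a tail 76 mm wide (in x) runs on to y -210 mm. The jaw slides along -y, away from the box. Low end stops (tops 18 mm above the counter) stand about 2 mm clear of the box's two ends
- jaw (a joint): travel of the green jaw in m: 0 closed on the box, 0.060 fully drawn back (towards the board's -y); about 2 N of friction. A bar with 10 saw teeth, 8 mm apart, is fixed to it: with the pawl down the jaw cannot go back more than a few mm, with the pawl flipped it slides freely and stays where left
- jaw_tab (a point): centre of the top of the upright orange grip tab on the jaw, 100 mm above the counter; moves with the jaw. The tab measures 24 mm (board x) by 14 mm (board y) and stands from 63 to 100 mm above the counter. With the jaw closed it lies at board x 0, y -33.5 mm.
- pawl (a joint): angle of the pawl in rad: about 0 with its tip down in the teeth (knob leaning to the board's +y, towards the jaw), 1.24 flipped right over (knob leaning to -y). Its weight alone keeps it at whichever side of upright (about 0.62) it is left on; a push of about 1 N at the knob turns it.
- pawl_knob (a point): centre of the red ball knob, 18 mm across, at the end of the pawl's 8 mm thick lever, 60 mm from the axle. About 85 mm above the counter when down or flipped over, 96 mm when upright. The lever swings in the board's y-z plane at x 0.
- pawl_pivot (a point): the pawl's axle, at board x 0, y -140 mm, 36 mm above the counter, fixed, between two cheeks 48 mm over their outsides and 44 mm high
- teabox: wooden slide-top tea box, loose, 130 mm long (its x) by 52 mm wide (its y) by 48 mm high, about 0.5 kg. Origin: centre of its underside; z up. It starts on the board, its x and y along the board's, top edge 56 mm above the counter. The lid opens towards its -x end.
- lid (a joint): opening of the lid in m: 0 fully shut, 0.060 furthest open (lid stands out towards the box's -x). It slides with under 1 N; from about 0.012 to 0.006 its bump must be forced over the end ridge with about 3 N, after which it runs home to its stop.
- lid_grip (a point): centre of the top of the orange grip bar on the lid, 61 mm above the box's underside; moves with the lid. The bar measures 12 mm (box x) by 30 mm (box y) and stands 16 mm high on the lid, whose top lies 45 mm above the box's underside. With the lid shut it lies at box x -43 mm, y 0.
- tray: shallow blue plastic tray fixed to the counter, outside 182 mm (its x) by 104 mm (its y) by 14 mm high, walls and floor 6 mm thick, inside 170 by 92 mm. Origin: centre of its underside. The box fits only lengthways, either way round.
- oil: amber oil bottle with a yellow cap, 58 mm across, 165 mm high, bystander; origin at the centre of its underside
- tumbler: clear plastic tumbler, 64 mm across, 100 mm high, bystander; origin at the centre of its underside
- jar: jar with a red cap, 62 mm across, 85 mm high, bystander; origin at the centre of its underside
- can: can with a green label, 60 mm across, 110 mm high, bystander; origin at the centre of its underside
- fence (a point): middle of the top edge of the low green fence, 8 mm thick and 130 mm long, that stands on the board's +y side of the box (board x 0, y 31 mm, 21 mm above the counter)
- jaw_lip (a point): middle of the top of the jaw's lip, 63.5 mm above the counter. The jaw is 40 mm wide (board x -20 to 20) and reaches y 6 mm to +y of this point and 12 mm to -y. Closed, the plate under the lip stands 0.5 mm from the box's -y side and the lip hooks 5 to 6 mm over the box's side wall, so the box cannot be lifted until the jaw is back
There are look-alikes about, which are no part of the job. What is meant by the tray is not grey, and is the larger of those in its own colour.

How it is judged:
By the outcome, as a careful person would: the job done as asked, in the order asked, and still so for the second after the job is handed in, with the robot touching nothing.
It also fails if it takes over 67 s, if anything falls off the work surface, if the arm or the gripper's body presses on something with over 40 N, if the wrist force passes 120 N, or if a joint passes its speed limit or range.

## Working session

There is one attempt and no reset: what is moved stays moved. The work goes in short steps, Python scripts to look and compute and a shell command to move; the robot and the scene stay as the last step left them, time stands still between calls to the robot, and variables do not carry over. Pictures are saved under pics/ and viewed, at most 10 in all, crops included, and the job is handed in when it is done.

```bash
mkdir -p pics; ls
python3 - <<'E'
from bench import *
import cv2,numpy as np
print(read_state())
for n in("scene","side"):
    p,d=get_image(n); cv2.imwrite(f"pics/{n}0.png",p); np.save(f"{n}0.npy",d); np.save(f"{n}0p.npy",p)
    print(camera_model(n))
print(camera_model("wrist"))
E
```

```text
pics
{'clock': 0.0, 'joints': array([-9.55405111e-01,  3.85577829e-01,  6.62288731e-03, -4.88146871e-04,
       -1.19401826e+00, -2.58572043e-01]), 'joint_vel': array([-1.36411992e-03, -2.24341880e-04,  1.10362693e-03, -8.31411669e-05,
        2.72843271e-04, -4.43044298e-04]), 'joint_efforts': array([-7.44358076e-04, -3.92292917e+01,  1.88403243e+01,  4.18609723e+00,
       -4.57579663e-03, -1.70290252e-05]), 'position': array([ 218.1016264 , -585.08243908,  230.20921514]), 'ee_rot': array([-1.77375900e-01,  9.84142548e-01,  1.08216547e-03, -2.55095103e-04]), 'contact_force': array([ 0.03822172, -0.45717778,  0.47142943]), 'wrist_torque': array([ 0.01090169,  0.00910277, -0.01339449]), 'grasp_force': 0.0, 'gripper_width': 85.50725945620155}
{'K': array([[381.38261032,   0.        , 276.73719886],
       [  0.        , 381.38261032, 213.11377172],
       [  0.        ,   0.        ,   1.        ]]), 'rvec': array([ 2.10752837,  1.55964093, -0.4945069 ]), 'tvec': array([-230.19993842, -363.72098735, 1262.66992187])}
{'K': array([[494.58140123,   0.        , 285.51237106],
       [  0.        , 494.58140123, 211.71304205],
       [  0.        ,   0.        ,   1.        ]]), 'rvec': array([ 0.55603192, -2.45658695,  1.42722991]), 'tvec': array([ 552.1709437 ,  157.45480417, 1272.92750615])}
{'K': array([[300.42205398,   0.        , 283.0761661 ],
       [  0.        , 300.42205398, 210.53002198],
       [  0.        ,   0.        ,   1.        ]]), 'hand_eye': array([[-1.31366384e-04, -9.58380748e-01, -2.85493125e-01,
         7.35004708e+01],
       [ 9.99999989e-01, -1.07997986e-04, -9.75967187e-05,
        -4.76874863e-01],
       [ 6.27021338e-05, -2.85493134e-01,  9.58380752e-01,
        -1.43276268e+02],
       [ 0.00000000e+00,  0.00000000e+00,  0.00000000e+00,
         1.00000000e+00]])}
```

View pics/scene0.png

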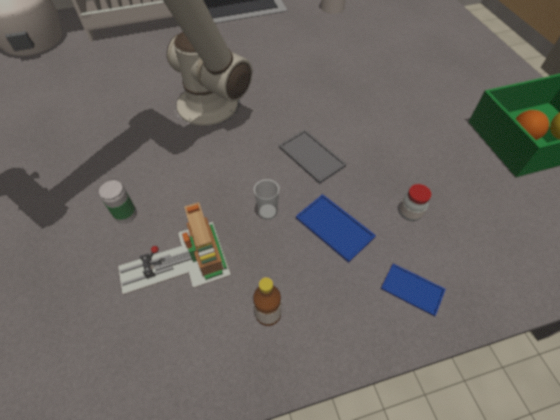

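View pics/side0.png

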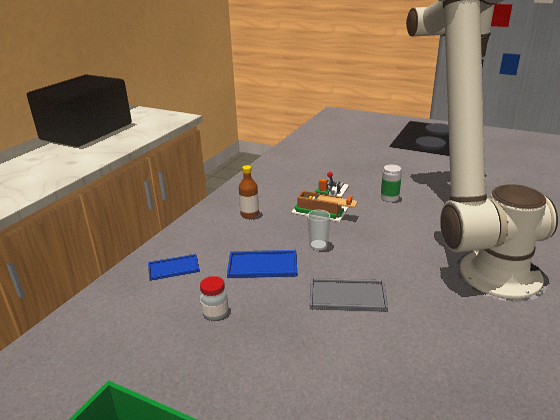

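The scene view shows the clamp with the tea box at about (203,243), its tail running left to (125,275), and the red pawl knob at (154,250). Candidates for the tray are the large blue one (335,227), the small blue one (413,289) and the grey one (312,156). I choose the large blue one. Candidates for the grip are the jaw tab at (187,240) and the lid grip near (193,210). Next I'll compute positions and take a close crop.

```bash
cat > h.py <<'E'
from bench import *
import cv2,numpy as np
from scipy.spatial.transform import Rotation as R
def pose(n):
    c=camera_model(n)
    if n=="wrist":
        s=read_state();T=np.eye(4);T[:3,:3]=R.from_quat(s["ee_rot"]).as_matrix();T[:3,3]=s["position"]
        return c["K"],T@c["hand_eye"]
    T=np.eye(4);T[:3,:3]=cv2.Rodrigues(c["rvec"])[0];T[:3,3]=c["tvec"]
    return c["K"],np.linalg.inv(T)
def cloud(K,T,d):
    v,u=np.indices(d.shape)
    P=np.stack([(u-K[0,2])/K[0,0]*d,(v-K[1,2])/K[1,1]*d,d],-1)@T[:3,:3].T+T[:3,3]
    P[d<=0]=np.nan
    return P
def proj(K,T,X):
    Ti=np.linalg.inv(T);p=(np.atleast_2d(X)@Ti[:3,:3].T+Ti[:3,3])@K.T
    return p[:,:2]/p[:,2:]
def snap(n,f=None):
    K,T=pose(n);p,d=get_image(n)
    if f:cv2.imwrite(f"pics/{f}.png",p)
    return p,cloud(K,T,d),K,T
E
python3 - <<'E'
from h import *
p=np.load("scene0p.npy");d=np.load("scene0.npy");K,T=pose("scene");P=cloud(K,T,d)
for n,(u,v) in dict(tray=(335,227),small=(413,289),grey=(312,156),can=(113,187),tumbler=(267,190),oil=(266,285),jar=(418,193),knob=(154,250),tab=(187,239),lidend=(193,210),counter=(300,330)).items(): print(n,P[v,u].round())
hsv=cv2.cvtColor(p,cv2.COLOR_BGR2HSV)
m=((hsv[...,0]>105)&(hsv[...,0]<130)&(hsv[...,1]>150)&(hsv[...,2]>60)).astype(np.uint8)
n,l,s,c=cv2.connectedComponentsWithStats(m)
for i in range(1,n):
    if s[i,4]>300:
        q=P[l==i];q=q[np.isfinite(q).all(1)];print("blue",c[i],s[i,4],cv2.minAreaRect(q[:,:2].astype(np.float32)),q[:,2].mean())
w=((hsv[...,1]<40)&(hsv[...,2]>150)).astype(np.uint8);w[:, :110]=0;w[:220]=0;w[:,235:]=0;w[300:]=0
q=P[w>0];q=q[np.isfinite(q).all(1)];q=q[q[:,2]<20];print("board",len(q),cv2.minAreaRect(q[:,:2].astype(np.float32)),q[:,2].mean())
cv2.imwrite("pics/crop0.png",cv2.resize(p[180:305,100:250],None,fx=4.8,fy=4.8,interpolation=cv2.INTER_CUBIC))
E
```

```text
tray [579. 222.   4.]
small [790. 331.   4.]
grey [331. 248.   6.]
can [ 370. -286.  109.]
tumbler [457.  77.  65.]
oil [749.  -5. 162.]
jar [589. 428.  82.]
knob [ 567. -213.   95.]
tab [ 563. -138.   99.]
lidend [ 460. -115.   61.]
counter [802.  52.  -1.]
blue [335.51814604 227.29602099] 2287 ((578.97900390625, 219.2123565673828), (177.9564971923828, 101.120361328125), 26.627593994140625) 5.7257646929993555
blue [413.31791531 289.14983713] 1535 ((789.2107543945312, 329.1168212890625), (124.59223175048828, 72.51668548583984), 41.48612976074219) 3.927075097582337
board 1397 ((557.9788208007812, -194.83689880371094), (163.5737762451172, 244.77288818359375), 4.743521213531494) 7.083490572934759
```

View pics/crop0.png

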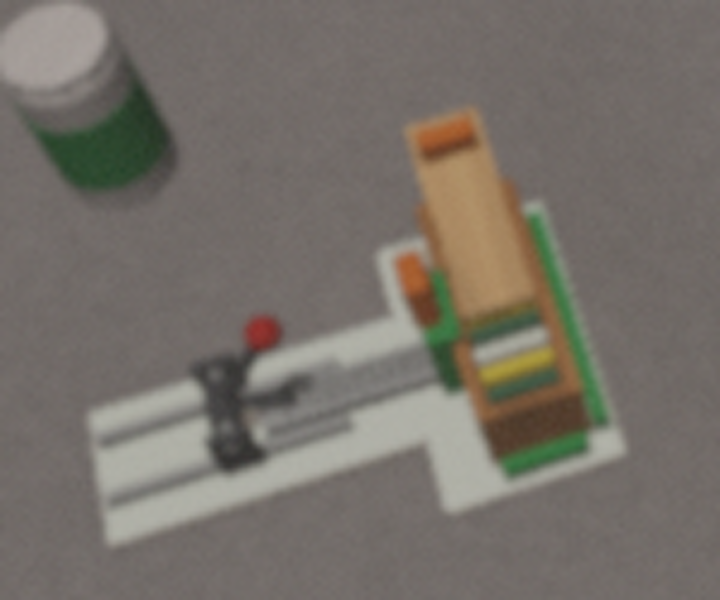

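The crop confirms it. The lid is open with its orange bar at the upper end (the box's -x side). The orange tab is on the jaw at (412,283), and the red knob at (262,332) is the pawl. Now I'll move the wrist camera over the clamp and align it with the board (yaw about 4.7°).

```bash
python3 -m handwheel '[[-0.05,0.03,-0.02,0,0,0.137,1],[-0.1,0.06,-0.02,0,0,0.274,1],[-0.155,0.09,-0.02,0,0,0.274,1],[-0.21,0.12,-0.02,0,0,0.274,1],[-0.265,0.15,-0.02,0,0,0.274,1],[-0.32,0.18,-0.02,0,0,0.274,1],[-0.375,0.21,-0.02,0,0,0.274,0],[-0.43,0.245,-0.02,0,0,0.274,-1],[-0.484,0.276,-0.02,0,0,0.274,-1],[-0.484,0.276,-0.02,0,0,0.274,-1]]'
python3 -m handwheel '[[0,0,0,0,0,0,-1],[0,0,0,0,0,0,-1]]'
cat > w.py <<'E'
from h import *
p,P,K,T=snap("wrist","wrist1");s=read_state()
print(s["position"].round(1),R.from_quat(s["ee_rot"]).as_matrix().round(3).tolist(),s["gripper_width"])
np.savez("w1.npz",p=p,P=P,K=K,T=T)
hsv=cv2.cvtColor(p,cv2.COLOR_BGR2HSV);H,S,V=hsv[...,0],hsv[...,1],hsv[...,2]
for n,m in dict(orange=(H>5)&(H<16)&(S>190)&(V>120),red=((H<4)|(H>175))&(S>170)&(V>60),green=(H>50)&(H<80)&(S>120)).items():
    k,l,st,c=cv2.connectedComponentsWithStats(m.astype(np.uint8))
    for i in range(1,k):
        if st[i,4]>80:
            q=P[l==i];q=q[np.isfinite(q).all(1)];z=np.percentile(q[:,2],90);t=q[q[:,2]>z-3]
            print(n,c[i].round(),st[i,4],"top z",z.round(1),cv2.minAreaRect(t[:,:2].astype(np.float32)))
w=(S<40)&(V>130);q=P[w];q=q[np.isfinite(q).all(1)];q=q[(q[:,2]>4)&(q[:,2]<14)];print("board",len(q),cv2.minAreaRect(q[:,:2].astype(np.float32)),np.median(q[:,2]))
E
python3 w.py
```

```text
clock: 1.35
position: [577.3, -154.6, 250.1]
ee_rot: [-0.044, 0.999, 0.0, -0.001]
contact_force: [-1.6, -0.1, -0.4]
gripper_width: 12.4
grasp_force: 0.0
clock: 1.6
position: [574.6, -158.9, 251.3]
ee_rot: [-0.041, 0.999, 0.0, -0.0]
contact_force: [0.1, -1.4, -0.0]
gripper_width: 0.0
grasp_force: 0.0
[ 574.6 -159.   251.4] [[-0.997, -0.081, -0.0], [-0.081, 0.997, 0.0], [0.0, 0.0, -1.0]] -0.20531944154476126
green [175.   6.] 551 top z 63.2 ((401.62652587890625, -289.156005859375), (3.343205213546753, 26.378129959106445), 5.660438060760498)
board 6616 ((573.7393798828125, -267.2371826171875), (415.10076904296875, 252.7947235107422), 83.32112121582031) 8.660313344811726
```

View pics/wrist1.png

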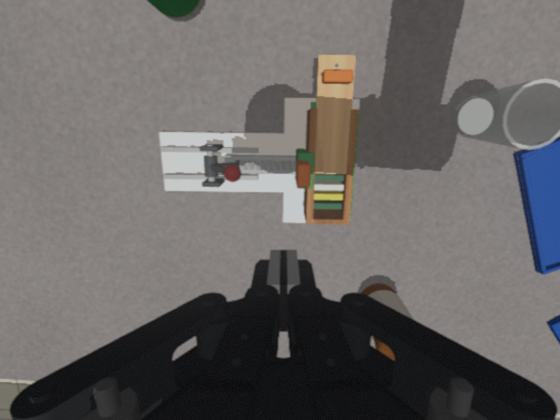

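The wrist view shows the board almost square to the tool: lid bar at (338,76), tab at (304,176), knob at (232,173), pawl axle near (213,165). The large blue tray is at the right. I'll measure these points and fit the board.

Run:
```python
from h import *
z=np.load("w1.npz");p,P=z["p"],z["P"];K,T=z["K"],z["T"]
hsv=cv2.cvtColor(p,cv2.COLOR_BGR2HSV);H,S,V=[hsv[...,i].astype(int) for i in range(3)]
def obj(n,u0,u1,v0,v1,m):
    M=np.zeros(H.shape,bool);M[v0:v1,u0:u1]=1;M&=m
    q=P[M];q=q[np.isfinite(q).all(1)];zz=np.percentile(q[:,2],80);t=q[abs(q[:,2]-zz)<4]
    print(n,M.sum(),"z",zz.round(1),np.round(cv2.minAreaRect(t[:,:2].astype(np.float32))[0],1),cv2.minAreaRect(t[:,:2].astype(np.float32))[1:],t.mean(0).round(1))
print(hsv[76,338],hsv[176,304],hsv[173,232],hsv[160,340])
obj("bar",315,360,62,90,(H<14)&(S>205))
obj("tab",292,318,158,192,(H<12)&(S>190))
obj("knob",218,246,160,186,((H<6)|(H>172))&(S>150))
# board white edges
w=((S<45)&(V>95)).astype(np.uint8);w[:90]=0;w[230:]=0;w[:,:150]=0;w[:,362:]=0
q=P[w>0];q=q[np.isfinite(q).all(1)];q=q[(q[:,2]>3)&(q[:,2]<14)];r=cv2.minAreaRect(q[:,:2].astype(np.float32));print("board",r,np.median(q[:,2]))
# box: height 48..58
v,u=np.indices(H.shape)
M=(P[...,2]>47)&(P[...,2]<60)&(u>300)&(u<362)&(v>100)&(v<228)
q=P[M];r=cv2.minAreaRect(q[:,:2].astype(np.float32));print("box",len(q),r)
# fingertip: TCP projection check
print(proj(K,T,read_state()["position"]))
# tray from scene depth with higher z
b=np.load("scene0p.npy");d=np.load("scene0.npy");K,T=pose("scene");P=cloud(K,T,d);h=cv2.cvtColor(b,cv2.COLOR_BGR2HSV)
m=((h[...,0]>105)&(h[...,0]<130)&(h[...,1]>120)).astype(np.uint8);m[:,385:]=0
c=max(cv2.findContours(m,0,1)[0],key=cv2.contourArea);bx=cv2.boxPoints(cv2.minAreaRect(c));ap=cv2.approxPolyDP(c,8,True)[:,0]
print(ap.tolist())
X=[]
for a in ap:  # intersect with z=14
    r=T[:3,:3]@np.linalg.inv(K)@[a[0],a[1],1];o=T[:3,3];X.append((o+r*(10-o[2])/r[2])[:2])
print(np.round(X,1).tolist())
```

```text
[ 13 159 192] [ 10 152 126] [  2 133 113] [ 16  98 125]Traceback (most recent call last):
  File "<stdin>", line 9, in <module>
  File "<stdin>", line 6, in obj
    return _quantile_unchecked(
        a, q, axis, out, overwrite_input, method, keepdims, weights)
    return _ureduce(a,
                    func=_quantile_ureduce_func,
    ...<5 lines>...
                    overwrite_input=overwrite_input,
                    method=method)
    r = func(a, **kwargs)
    result = _quantile(arr,
                       quantiles=q,
    ...<2 lines>...
                       out=out,
                       weights=wgt)
    slices_having_nans = np.isnan(arr[-1, ...])
                                  ~~~^^^^^^^^^
IndexError: index -1 is out of bounds for axis 0 with size 0
```

Run:
```python
from h import *
z=np.load("w1.npz");p,P=z["p"],z["P"];K,T=z["K"],z["T"]
hsv=cv2.cvtColor(p,cv2.COLOR_BGR2HSV);H,S,V=[hsv[...,i].astype(int) for i in range(3)]
def obj(n,u0,u1,v0,v1,m):
    M=np.zeros(H.shape,bool);M[v0:v1,u0:u1]=1;M&=m
    q=P[M];q=q[np.isfinite(q).all(1)];zz=np.percentile(q[:,2],80);t=q[abs(q[:,2]-zz)<4]
    r=cv2.minAreaRect(t[:,:2].astype(np.float32));print(n,M.sum(),"z",zz.round(1),np.round(r[0],1),np.round(r[1],1),round(r[2],1),t.mean(0).round(1))
obj("bar",315,360,62,90,(H<16)&(S>135))
obj("tab",292,318,158,192,(H<13)&(S>130))
obj("knob",218,246,160,186,((H<7)|(H>172))&(S>105))
w=((S<45)&(V>95)).astype(np.uint8);w[:90]=0;w[230:]=0;w[:,:150]=0;w[:,362:]=0
q=P[w>0];q=q[np.isfinite(q).all(1)];q=q[(q[:,2]>3)&(q[:,2]<14)];r=cv2.minAreaRect(q[:,:2].astype(np.float32));print("board",r,np.median(q[:,2]))
v,u=np.indices(H.shape)
M=(P[...,2]>47)&(P[...,2]<60)&(u>300)&(u<362)&(v>100)&(v<228)
q=P[M];r=cv2.minAreaRect(q[:,:2].astype(np.float32));print("box",len(q),r)
b=np.load("scene0p.npy");d=np.load("scene0.npy");K,T=pose("scene");h=cv2.cvtColor(b,cv2.COLOR_BGR2HSV)
m=((h[...,0]>105)&(h[...,0]<130)&(h[...,1]>120)).astype(np.uint8);m[:,385:]=0
c=max(cv2.findContours(m,0,1)[0],key=cv2.contourArea);ap=cv2.approxPolyDP(c,8,True)[:,0]
X=[]
for a in ap:
    r=T[:3,:3]@np.linalg.inv(K)@[a[0],a[1],1];o=T[:3,3];X.append((o+r*(10-o[2])/r[2])[:2])
print(ap.tolist(),np.round(X,1).tolist())
```

```text
bar 382 z 70.1 [ 454.1 -114.7] [11.3 28.7] 4.3 [ 454.2 -114.7   69.3]
tab 303 z 101.1 [ 551.6 -141.7] [23.  11.9] 5.1 [ 550.7 -141.8  100.4]
knob 186 z 94.7 [ 556.2 -213.2] [14.3 13.9] 89.7 [ 556.  -212.9   93.6]
board ((555.0621337890625, -198.9965362548828), (174.32672119140625, 277.8211975097656), 1.5825008153915405) 8.660131964330844
box 4107 ((545.6494140625, -111.63020324707031), (138.4386749267578, 60.23788070678711), 4.0089497566223145)
[[322, 195], [297, 218], [349, 260], [374, 235]] [[476.1, 224.5], [526.9, 136.3], [679.3, 217.3], [632.8, 304.6]]
```

The estimate is board origin ≈ (549,-108), yaw ≈ 4.4°, lid open ≈ 52 mm, tray centre ≈ (579,220), yaw 27.5°. Now I'll go behind the lid bar with shut fingers.

```bash
python3 -m handwheel '[[0.05,0.019,0,0,0,0,-1],[0.1,0.038,0,0,0,0,-1],[0.14,0.053,0,0,0,0,-1],[0.14,0.053,0.05,0,0,0,-1],[0.14,0.053,0.1,0,0,0,-1],[0.14,0.053,0.15,0,0,0,-1],[0.14,0.053,0.18,0,0,0,-1],[0.14,0.053,0.192,0,0,0,-1],[0.14,0.053,0.192,0,0,0,-1]]'
python3 - <<'E'
from h import *
p,P,K,T=snap("wrist","wrist2");print(read_state()["position"])
E
```

```text
clock: 2.78
position: [431.5, -117.2, 59.4]
ee_rot: [-0.041, 0.999, -0.0, -0.0]
contact_force: [-0.2, 0.3, -0.4]
gripper_width: -0.0
grasp_force: 0.0
[ 432.18916962 -117.06020471   60.1287472 ]
```

View pics/wrist2.png

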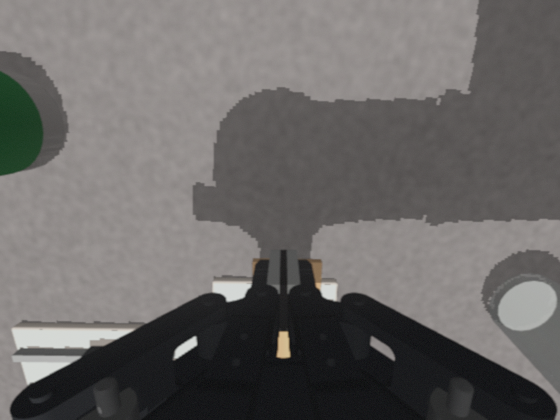

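The wrist view shows the shut fingers at (284,260), centred on the lid's end. Now I'll push along tool -x.

```bash
python3 -m handwheel '[[-0.008,0,0,0,0,0,-1],[-0.016,0,0,0,0,0,-1],[-0.024,0,0,0,0,0,-1],[-0.032,0,0,0,0,0,-1],[-0.04,0,0,0,0,0,-1],[-0.044,0,0,0,0,0,-1],[-0.047,0,0,0,0,0,-1],[-0.05,0,0,0,0,0,-1],[-0.053,0,0,0,0,0,-1]]'; python3 -m handwheel '[[-0.001,0,0,0,0,0,-1],[-0.002,0,0,0,0,0,-1],[-0.003,0,0,0,0,0,-1]]'
```

```text
clock: 3.95
position: [481.9, -112.6, 59.0]
ee_rot: [-0.041, 0.999, -0.0, -0.003]
contact_force: [-5.1, -1.0, 3.1]
gripper_width: -0.1
grasp_force: 2.2
clock: 4.32
position: [487.9, -112.0, 59.3]
ee_rot: [-0.041, 0.999, 0.0, 0.001]
contact_force: [-0.8, 0.1, -2.1]
gripper_width: -0.0
grasp_force: 0.4
```

```bash
python3 -m handwheel '[[-0.001,0,0,0,0,0,-1],[-0.002,0,0,0,0,0,-1],[-0.002,0,0,0,0,0,-1]]';python3 -m handwheel '[[-0.001,0,0,0,0,0,-1],[-0.002,0,0,0,0,0,-1],[-0.002,0,0,0,0,0,-1]]'
```

```text
clock: 4.7
position: [490.0, -111.8, 59.5]
ee_rot: [-0.042, 0.999, -0.0, 0.001]
contact_force: [-0.1, -0.7, -0.9]
gripper_width: 0.1
grasp_force: 0.0
clock: 5.08
position: [490.1, -111.9, 59.2]
ee_rot: [-0.041, 0.999, 0.0, -0.001]
contact_force: [-4.2, 0.0, 4.5]
gripper_width: -0.2
grasp_force: 2.2
```

```bash
python3 -m handwheel '[[-0.001,0,0,0,0,0,-1],[-0.002,0,0,0,0,0,-1],[-0.002,0,0,0,0,0,-1]]';python3 -m handwheel '[[-0.001,0,0,0,0,0,-1],[-0.002,0,0,0,0,0,-1],[-0.002,0,0,0,0,0,-1]]'
```

```text
clock: 5.45
position: [491.7, -111.8, 59.1]
ee_rot: [-0.041, 0.999, -0.0, -0.002]
contact_force: [-4.7, -1.1, 3.4]
gripper_width: 0.1
grasp_force: 2.6
clock: 5.82
position: [492.8, -111.8, 59.0]
ee_rot: [-0.041, 0.999, -0.0, -0.003]
contact_force: [-7.1, -0.2, 5.1]
gripper_width: 0.0
grasp_force: 3.5
```

Force rose over the ridge, dropped, and then met a stop. I'll back off, rise and look.

```bash
python3 -m handwheel '[[0.01,0,0,0,0,0,-1],[0.015,0,-0.03,0,0,0,-1],[0.02,0,-0.08,0,0,0,-1],[0.0,0,-0.14,0,0,0,-1],[-0.04,-0.04,-0.19,0,0,0,-1],[-0.08,-0.05,-0.19,0,0,0,-1],[-0.08,-0.05,-0.19,0,0,0,-1],[-0.08,-0.05,-0.19,0,0,0,-1]]'
python3 - <<'E'
from h import *
p,P,K,T=snap("wrist");print(read_state()["position"])
np.savez("w2.npz",p=p,P=P,K=K,T=T)
O=np.array([549,-108.4,0]);a=np.radians(4.4);B=np.array([[np.cos(a),np.sin(a)],[-np.sin(a),np.cos(a)]])
hsv=cv2.cvtColor(p,cv2.COLOR_BGR2HSV);H,S=hsv[...,0],hsv[...,1]
Q=P.copy();Q[...,:2]=(P[...,:2]-O[:2])@B.T
def rep(n,m):
    q=Q[m];q=q[np.isfinite(q).all(1)];print(n,len(q),np.percentile(q,[3,50,97],axis=0).round(1).tolist())
near=(abs(Q[...,0])<120)&(Q[...,1]>-60)&(Q[...,1]<60)
rep("box z50-58",near&(Q[...,2]>49)&(Q[...,2]<60)&(abs(Q[...,1])<32))
rep("bar",near&(Q[...,2]>64)&(Q[...,2]<75)&(abs(Q[...,1])<20)&(Q[...,0]<-25))
rep("tab",near&(Q[...,2]>95)&(Q[...,2]<105))
k=(abs(Q[...,0])<30)&(Q[...,1]>-190)&(Q[...,1]<-60)&(Q[...,2]>75)&(Q[...,2]<110)
rep("knob",k)
c=proj(K,T,[[549,-140,60]])[0].astype(int);print(c)
y0=max(0,c[1]-110);x0=max(0,c[0]-150);cv2.imwrite("pics/w2c.png",cv2.resize(p[y0:y0+220,x0:x0+290],None,fx=2.7,fy=2.7))
E
```

```text
clock: 6.82
position: [578.9, -154.4, 248.4]
ee_rot: [-0.041, 0.999, 0.0, -0.0]
contact_force: [0.2, -0.4, 0.1]
gripper_width: -0.2
grasp_force: 0.0
[ 578.45702766 -154.3317499   248.68797335]
box z50-58 4910 [[-59.4, -23.5, 52.3], [2.1, 2.0, 54.2], [63.9, 25.4, 57.7]]
bar 342 [[-45.5, -13.0, 67.4], [-40.5, 1.1, 69.4], [-34.5, 14.8, 71.0]]
tab 339 [[-10.9, -39.2, 97.7], [-0.6, -32.7, 100.3], [11.1, -26.4, 101.7]]
knob 250 [[-8.1, -112.4, 87.2], [-1.3, -104.1, 92.7], [6.7, -97.3, 95.7]]
[298 163]
```

View pics/w2c.png

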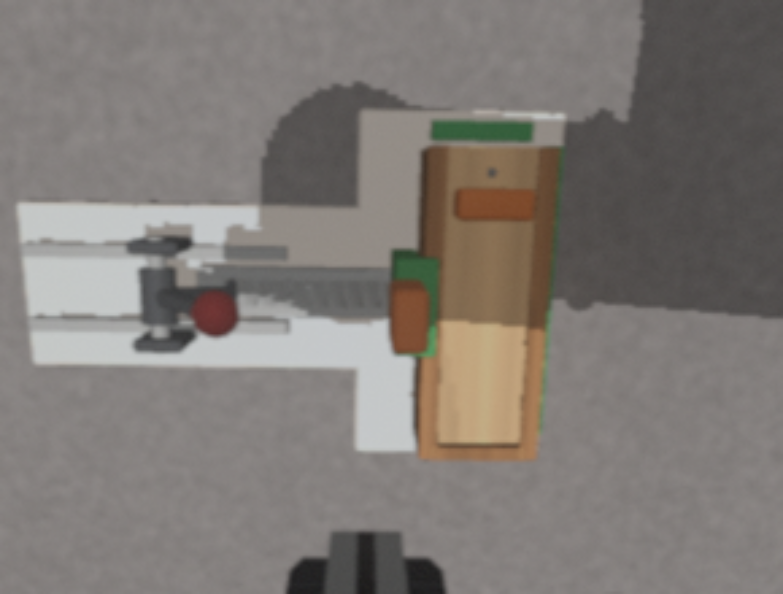

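The close crop shows the lid shut: its bar is at (495,205), inside the box outline, with the box about 2 mm along +x. The knob is still down at (213,312). Next, the pawl.

```bash
python3 -m handwheel '[[0.026,-0.028,0,0,0,0,-1],[0.026,-0.028,0.05,0,0,0,-1],[0.026,-0.028,0.1,0,0,0,-1],[0.026,-0.028,0.15,0,0,0,-1],[0.026,-0.028,0.172,0,0,0,-1],[0.026,-0.028,0.172,0,0,0,-1]]'
python3 -m handwheel '[[0,-0.008,0,0,0,0,-1],[0,-0.016,0,0,0,0,-1],[0,-0.024,0,0,0,0,-1],[0,-0.032,0,0,0,0,-1],[0,-0.04,0,0,0,0,-1],[0,-0.048,0,0,0,0,-1],[0,-0.056,0,0,0,0,-1],[0,-0.064,0,0,0,0,-1],[0,-0.072,0,0,0,0,-1],[0,-0.072,0,0,0,0,-1]]'
```

```text
clock: 7.62
position: [553.6, -184.2, 75.8]
ee_rot: [-0.042, 0.999, 0.0, -0.002]
contact_force: [0.5, -0.3, 0.6]
gripper_width: -0.3
grasp_force: 0.0
clock: 8.88
position: [561.5, -257.0, 77.1]
ee_rot: [-0.041, 0.999, 0.0, -0.0]
contact_force: [0.5, -0.2, 0.8]
gripper_width: 0.0
grasp_force: 0.0
```

```bash
python3 -m handwheel '[[0,0.01,-0.02,0,0,0,-1],[0,0.02,-0.08,0,0,0,-1],[0,0.07,-0.13,0,0,0,0],[0,0.116,-0.13,0,0,0,0],[0,0.116,-0.13,0,0,0,0],[0,0.116,-0.13,0,0,0,0]]'
cat > m.py <<'E'
from h import *
p,P,K,T=snap("wrist");s=read_state();print(s["position"],s["gripper_width"],s["clock"])
O=np.array([549,-108.4]);a=np.radians(4.4);B=np.array([[np.cos(a),np.sin(a)],[-np.sin(a),np.cos(a)]])
print("tcp board",B@(s["position"][:2]-O))
Q=P.copy();Q[...,:2]=(P[...,:2]-O)@B.T
def rep(n,x0,x1,y0,y1,z0,z1):
    q=Q[(Q[...,0]>x0)&(Q[...,0]<x1)&(Q[...,1]>y0)&(Q[...,1]<y1)&(Q[...,2]>z0)&(Q[...,2]<z1)]
    if len(q)>5: print(n,len(q),np.percentile(q,[3,50,97],axis=0).round(1).tolist())
    else: print(n,"none")
rep("knob",-30,30,-200,-98,75,112)
rep("tab",-30,30,-110,-22,94,106)
rep("box",-90,90,-33,33,49,60)
rep("bar",-110,-25,-20,20,64,75)
E
python3 m.py
```

```text
clock: 9.62
position: [552.0, -140.1, 208.5]
ee_rot: [-0.042, 0.999, -0.0, 0.001]
contact_force: [0.3, 0.2, 0.3]
gripper_width: 42.5
grasp_force: 0.0
[ 551.86432912 -140.75428619  207.88630142] 43.15484391046873 9.675
tcp board [  0.37369784 -32.47867864]
knob 391 [[-8.9, -178.8, 76.2], [-2.2, -169.7, 90.5], [5.5, -163.0, 94.6]]
tab 411 [[-11.2, -38.8, 96.1], [-1.1, -32.6, 100.3], [10.8, -25.7, 101.8]]
box 5690 [[-59.3, -23.2, 52.5], [0.5, 1.7, 54.2], [62.3, 25.5, 57.6]]
bar 414 [[-46.1, -12.6, 67.1], [-40.8, 1.3, 69.5], [-35.1, 14.8, 70.9]]
```

The pawl is flipped, with the knob now at y ≈ -173. I'll grip the tab.

```bash
python3 -m handwheel '[[0,-0.001,0.05,0,0,0,0],[0,-0.001,0.1,0,0,0,0],[0,-0.001,0.13,0,0,0,0],[0,-0.001,0.137,0,0,0,0],[0,-0.001,0.137,0,0,0,-1],[0,-0.001,0.137,0,0,0,-1],[0,-0.001,0.137,0,0,0,-1],[0,-0.001,0.137,0,0,0,-1]]'
```

```text
clock: 10.68
position: [553.0, -142.1, 71.7]
ee_rot: [-0.041, 0.999, -0.0, 0.001]
contact_force: [-0.7, -1.9, 3.5]
gripper_width: 12.8
grasp_force: 60.9
```

```bash
python3 -m handwheel '[[0,-0.006,0,0,0,0,-1],[0,-0.014,0,0,0,0,-1],[0,-0.022,0,0,0,0,-1],[0,-0.03,0,0,0,0,-1],[0,-0.038,0,0,0,0,-1],[0,-0.046,0,0,0,0,-1],[0,-0.052,0,0,0,0,-1],[0,-0.057,0,0,0,0,-1],[0,-0.057,0,0,0,0,-1]]'
python3 -m handwheel '[[0,0,0,0,0,0,0],[0,0,0,0,0,0,0],[0,0,0,0,0,0,0],[0,0,-0.05,0,0,0,0],[0,0.02,-0.1,0,0,0,1],[0,0.06,-0.13,0,0,0,1],[0,0.09,-0.13,0,0,0,1],[0,0.09,-0.13,0,0,0,1],[0,0.09,-0.13,0,0,0,1]]'
python3 m.py
```

```text
clock: 11.8
position: [556.9, -199.3, 71.6]
ee_rot: [-0.041, 0.999, -0.0, 0.0]
contact_force: [-0.9, -1.2, 6.7]
gripper_width: 13.1
grasp_force: 61.4
clock: 12.92
position: [549.1, -109.1, 199.9]
ee_rot: [-0.042, 0.999, -0.0, -0.0]
contact_force: [0.3, -0.7, 0.0]
gripper_width: 85.4
grasp_force: 0.0
[ 549.10448558 -109.44787987  199.76762276] 85.4618355948084 12.975
tcp board [ 0.02378531 -1.05280754]
knob 447 [[-9.1, -178.4, 76.2], [-2.2, -169.0, 90.6], [5.4, -163.1, 94.4]]
tab 480 [[-11.7, -97.2, 95.4], [-1.2, -90.1, 100.2], [10.1, -84.5, 101.5]]
box 6276 [[-59.1, -23.5, 52.5], [1.4, 0.9, 54.3], [63.3, 25.4, 57.6]]
bar 439 [[-46.3, -12.7, 65.5], [-40.6, 0.9, 69.4], [-35.0, 14.6, 70.8]]
```

The jaw is back about 57 mm and the pawl is still flipped. Now I'll grip the box.

```bash
python3 -m handwheel '[[-0.002,0.002,0.05,0,0,0,1],[-0.002,0.002,0.1,0,0,0,1],[-0.002,0.002,0.15,0,0,0,1],[-0.002,0.002,0.174,0,0,0,1],[-0.002,0.002,0.174,0,0,0,1],[-0.002,0.002,0.174,0,0,0,-1],[-0.002,0.002,0.174,0,0,0,-1],[-0.002,0.002,0.174,0,0,0,-1],[-0.002,0.002,0.174,0,0,0,-1],[-0.002,0.002,0.174,0,0,0,-1]]'
```

```text
clock: 14.22
position: [552.0, -106.9, 28.1]
ee_rot: [-0.041, 0.999, -0.0, 0.001]
contact_force: [-1.2, -0.6, 6.3]
gripper_width: 51.0
grasp_force: 64.8
```

```bash
python3 -m handwheel '[[0,0,-0.005,0,0,0,-1],[0,0,-0.015,0,0,0,-1],[0,0,-0.035,0,0,0,-1],[0,0,-0.06,0,0,0,-1],[0,0,-0.09,0,0,0,-1],[0,0,-0.12,0,0,0,-1],[0,0,-0.14,0,0,0,-1],[0,0,-0.14,0,0,0,-1]]'
python3 - <<'E'
from h import *
s=read_state();Rm=R.from_quat(s["ee_rot"]).as_matrix();d=np.array([578.8,220.7,s["position"][2]])-s["position"]
print((Rm.T@d).round(1),np.degrees(np.arctan2(-Rm[1,0],-Rm[0,0])))
E
```

```text
clock: 15.22
position: [551.8, -106.6, 167.9]
ee_rot: [-0.041, 0.999, 0.0, 0.002]
contact_force: [0.1, 0.8, -4.6]
gripper_width: 51.0
grasp_force: 63.8
[-5.40e+01  3.24e+02  3.00e-01] 4.748174168171908
```

```bash
python3 -m handwheel '[[-0.006,0.04,0,0,0,0,-1],[-0.012,0.08,0,0,0,0,-1],[-0.018,0.12,0,0,0,0,-1],[-0.025,0.16,0,0,0,0,-1],[-0.032,0.2,0,0,0,-0.1,-1],[-0.04,0.24,0,0,0,-0.2,-1],[-0.048,0.28,0,0,0,-0.3,-1],[-0.054,0.31,0,0,0,-0.398,-1],[-0.054,0.324,0,0,0,-0.398,-1],[-0.054,0.324,0,0,0,-0.398,-1]]'
python3 - <<'E'
from h import *
s=read_state();Rm=R.from_quat(s["ee_rot"]).as_matrix();print(s["position"],np.degrees(np.arctan2(-Rm[1,0],-Rm[0,0])))
p,P,K,T=snap("scene")
cv2.imwrite("pics/sc3.png",cv2.resize(p[140:310,220:460],None,fx=3,fy=3))
E
```

```text
clock: 16.48
position: [577.2, 220.8, 164.9]
ee_rot: [-0.238, 0.971, -0.0, -0.001]
contact_force: [0.2, -0.4, -4.2]
gripper_width: 51.1
grasp_force: 64.0
[577.18299296 220.75390346 164.91415568] 27.539470954705696
```

View pics/sc3.png

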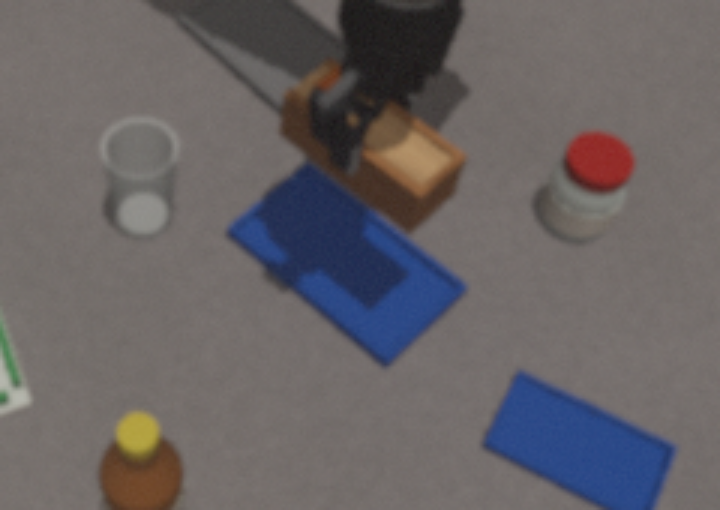

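The held box, lid shut, is parallel to the large blue tray at (345,262) and above it, so I'll lower it.

```bash
python3 -m handwheel '[[0,0,0.03,0,0,0,-1],[0,0,0.06,0,0,0,-1],[0,0,0.09,0,0,0,-1],[0,0,0.11,0,0,0,-1],[0,0,0.12,0,0,0,-1],[0,0,0.127,0,0,0,-1],[0,0,0.131,0,0,0,-1],[0,0,0.134,0,0,0,-1],[0,0,0.134,0,0,0,-1]]'
python3 -m handwheel '[[0,0,0.001,0,0,0,-1],[0,0,0.002,0,0,0,-1],[0,0,0.003,0,0,0,-1],[0,0,0.003,0,0,0,-1]]'
```

```text
clock: 17.65
position: [578.2, 220.7, 32.5]
ee_rot: [-0.238, 0.971, 0.0, 0.0]
contact_force: [-1.0, 0.2, -4.0]
gripper_width: 50.9
grasp_force: 64.0
clock: 18.15
position: [578.1, 220.5, 29.2]
ee_rot: [-0.238, 0.971, -0.0, -0.0]
contact_force: [0.0, -0.8, -5.1]
gripper_width: 50.8
grasp_force: 64.0
```

```bash
python3 -m handwheel '[[0,0,0.001,0,0,0,-1],[0,0,0.002,0,0,0,-1],[0,0,0.002,0,0,0,-1],[0,0,0.002,0,0,0,-1]]'
python3 -m handwheel '[[0,0,0.001,0,0,0,-1],[0,0,0.0015,0,0,0,-1],[0,0,0.0015,0,0,0,-1]]'
```

```text
clock: 18.65
position: [578.2, 220.6, 27.3]
ee_rot: [-0.238, 0.971, -0.0, -0.0]
contact_force: [-0.3, 0.5, -3.5]
gripper_width: 51.0
grasp_force: 64.0
clock: 19.02
position: [578.2, 220.6, 26.2]
ee_rot: [-0.238, 0.971, 0.0, 0.0]
contact_force: [-1.3, -0.1, -0.7]
gripper_width: 51.0
grasp_force: 64.4
```

```bash
python3 -m handwheel '[[0,0,0.0005,0,0,0,-1],[0,0,0.001,0,0,0,-1],[0,0,0.001,0,0,0,-1]]'
python3 -m handwheel '[[0,0,0,0,0,0,0.6],[0,0,0,0,0,0,0.6],[0,0,0,0,0,0,0.6],[0,0,-0.01,0,0,0,0.6],[0,0,-0.04,0,0,0,0.6],[0,0,-0.09,0,0,0,0.6],[0,0,-0.14,0,0,0,0.6],[0,0,-0.19,0,0,0,0.6],[0,0,-0.22,0,0,0,0.6],[0,0,-0.22,0,0,0,0.6]]'
python3 - <<'E'
from h import *
p,P,K,T=snap("wrist")
q=P[(P[...,2]>44)&(P[...,2]<72)&(np.hypot(P[...,0]-579,P[...,1]-221)<100)]
r=lambda q:cv2.minAreaRect(q[:,:2].astype(np.float32))
print("box",r(q),np.percentile(q[:,2],[5,50,95]));print("bar",r(q[q[:,2]>62]))
s,PS,_,_=snap("scene")
cv2.imwrite("pics/end.png",np.hstack([cv2.resize(p[:260,80:480],(400,260)),cv2.resize(s[160:340,100:450],(400,206)) [:0] if 0 else cv2.copyMakeBorder(cv2.resize(s[160:340,100:450],(400,206)),0,54,0,0,0)]))
E
```

```text
clock: 19.4
position: [578.2, 220.6, 26.2]
ee_rot: [-0.238, 0.971, -0.0, 0.0]
contact_force: [-4.5, -0.1, 5.2]
gripper_width: 51.0
grasp_force: 65.4
clock: 20.65
position: [579.4, 221.2, 249.0]
ee_rot: [-0.238, 0.971, 0.001, 0.004]
contact_force: [0.2, -0.4, 0.2]
gripper_width: 68.1
grasp_force: 0.0
box ((577.2980346679688, 220.3125), (129.62669372558594, 52.056941986083984), 26.766855239868164) [50.66173073 52.35307616 66.7394729 ]
bar ((538.9171142578125, 201.37144470214844), (11.746994972229004, 28.83538818359375), 27.613677978515625)
```

View pics/end.png

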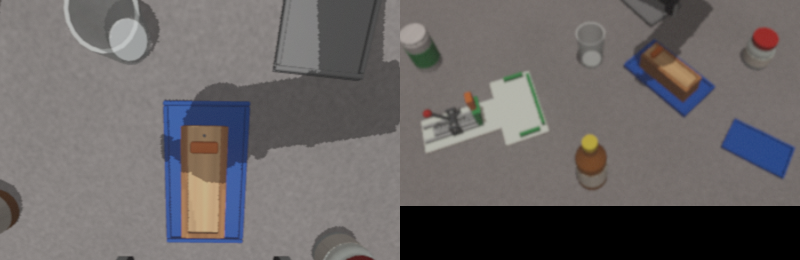

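The picture shows the box upright in the blue tray at (204,180), with the lid shut (bar 42.8 mm from the box centre). The jaw is back, the pawl is flipped, and the oil, tumbler, jar and can look undisturbed.

```bash
python3 -c "
from bench import *
print(job_done())"
```

```text
the job is handed in; nothing more can be done
None
```

The job is handed in at about 21 s on the clock: the lid was shut in the clamp, the pawl flipped, the jaw drawn back about 57 mm, and then the box was stood upright in the blue tray with its lid still shut; no bystander looked moved in the last picture, and no verdict was returned.

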